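# Check the emergency stop of the examination couch

## Robot

A 7-joint arm with a two-finger parallel gripper is mounted at the origin on the work surface. World frame = base frame: x ahead of the robot, y to its left, z up, the work surface at z = 0. Lengths are in m, angles in rad, forces in N, time in s.
With the tool pointing down it reaches from about 0.425 to 1.025 m from the base axis. Payload 9.4 kg.
Tool frame: the origin (TCP) lies midway between the tips of the shut fingers; the grasp point (between the pads) lies 19 mm behind it; z points along the fingers, y is the direction in which the jaws open and shut (so a half turn about z gives the same grasp; the last joint's range is limited). The gripper opens to 93 mm and grips with 3 to 60 N. Pads are 15 mm wide; open, the fingers measure 128 mm over their backs; the gripper's body (75 mm by 188 mm) begins 65 mm behind the grasp point.
Start: joints at [1.123, 0.599, -0.003, 1.599, 0.002, 0.943, -0.08], TCP at [0.263, -0.676, 0.219] pointing down, gripper open.
Joint ranges: [-2.57, 2.57], [-0.35, 1.97], [-1.29, 1.29], [0.11, 2.56], [-1.05, 4.19], [0.11, 1.86], [-2.63, 2.63]. Speed limits (rad/s): [2.22, 2.22, 3.01, 3.01, 3.14, 3.14, 3.14].

## Interface

Orientations are given as [roll, pitch, yaw] about the fixed x, y, z axes, in that order (R = Rz(yaw) Ry(pitch) Rx(roll)).
In Python, from rig import env gives the robot as it stands. The module is installed in compiled form; this text tells all that it offers. Calls block until the motion is done:
- env.goto(position, orientation): joint-space move of the TCP to a pose.
- env.move_linear(position, rate=0.15, rot=None): straight line of the TCP; rot=None keeps the orientation; rate is the mean speed in m/s.
- env.move_joints(angles): joint-space move.
- env.set_gripper(opening, squeeze=None): finger opening in m; squeeze is the grip in N (None keeps the last); returns when the fingers have stopped.
- env.hold(seconds).
- env.inverse_kinematics(position, orientation): joint angles nearest the present ones, or None.
- env.capture(name): name is "side" or "top"; returns a dict with "frame" (480x640x3 uint8, red, green, blue), "range_z" (480x640 float32, m along the optical axis (not along the pixel's ray), 0 where there is no reading), "fov_y" (degrees; the focal length in pixels is half the picture's height over the tangent of half this angle, whatever the lens; pixels are square), "cx", "cy" (the principal point, pixels), "dist" ([k1, k2, p1, p2, k3] as OpenCV has them; the pictures are not rectified), "extrinsics" (4x4, takes a point from world to camera coordinates). Camera axes: x right, y down, z forward; pixel columns grow to the right and rows downward; lengths in m; the calibration is good to about 2 mm. A picture is of the moment at which its call begins.
A pose or a line that the arm cannot do raises env.MotionError and nothing moves.
- env.job_done(): hands the job in, once; it reports no verdict.
Readings, each from a call of its own:
- env.current_time(): time.
- env.current_joint_pos(): joint angles.
- env.current_qd(): joint speeds.
- env.current_tau(): joint torques, N m.
- env.current_tcp_pos(): TCP position.
- env.current_ee_rot(): TCP orientation.
- env.current_ft_force(): force on the tool from outside, world axes, zero at the start.
- env.current_ft_torque(): the same for the moment, N m.
- env.current_finger_gap(): finger opening in m.
Only numpy, scipy, OpenCV 4.12 (cv2) and the standard library are available. Lean on these libraries where they do the work, as an engineer would, in place of code of your own. Each camera call takes 0.05 s, during which the arm holds its last target. There are 200 camera calls.

## Task

Test the couch's emergency stop: press the red mushroom button right in so that it latches, take your hand off it so it is seen to stay in by itself, then push its wings round clockwise (as its white arrows show) until it jumps out again and let it go. When it is out, press the green button fully to restart, then come away. Pick nothing up, never press the blue call button, never press green while the red is still in, and leave the other things on the table where they stand.

Things in the scene. Friction and masses are not known exactly. Their poses are not given: they have to be found in the camera images.
- estop_cap: Red mushroom head on a fixed yellow box (120 x 120 x 60 mm tall). Origin: centre of its top, z = 101 mm when out, about 91 mm latched; z up. Dome 50 mm across, 28 mm high, with two straight wings along the head's +y and -y axes: 9 mm thick, reaching 50 mm from the axis, from 6 to 26 mm below the origin. Its yaw follows the wings; two white arrows on the dome point clockwise
- estop (a joint): How far the red head is pressed in, m: 0 out; pressed 0.010 or more (stop at 0.012; takes about 9 N) it latches and rests at about 0.010; turned far enough it jumps back to 0
- twist (a joint): Turn of the red head and wings, rad: 0 at rest, grows clockwise seen from above against a light return spring (about 0.1 N m); the latch lets go at about 0.75, stop at 1.3; turns back to 0 by itself when let go
- restart_top (a point): Centre of the top of the green push button (36 mm across, standing 10 mm above its black collar, which is 52 mm across and 12 mm tall), z = 72 mm when out; on a grey box 80 x 80 x 50 mm
- restart (a joint): How far the green button is pressed, m: 0 out, stop at 0.006 (about 5 N); springs back
- call_top (a point): Centre of the top of the blue call button, same shape as the green one, on its own grey box; not to be pressed
- call (a joint): How far the blue button is pressed, m: 0 out, stop at 0.006
- gel_bottle: white squeeze bottle with green cap, 52 mm across, 120 mm tall; origin: centre of its underside; bystander
- paste_jar: white jar with blue lid, 60 mm across, 50 mm tall; origin: centre of its underside; bystander
- steel_dish: round steel dish, 120 mm across, 28 mm tall; origin: centre of its underside; bystander
- tape_roll: roll of white tape lying flat, 72 mm across, 25 mm tall; origin: centre of its underside; bystander
- reflex_hammer: reflex hammer lying flat, steel handle 150 mm long along its x axis, orange head 55 mm wide at +x, 20 mm tall; origin: on its underside; bystander
- electrode_box: cardboard box, 70 x 110 x 45 mm; origin: centre of its underside; bystander
Not all that is in view belongs to the job. There is more than one size of the part that bears estop_cap; the job needs the larger. What is shaped like the part that bears restart_top but orange is not meant.

How it is judged:
By the outcome, as a careful person would: the job done as asked, in the order asked, and still so for the second after the job is handed in, with the robot touching nothing.
It also fails if it takes over 64 s, if anything falls off the work surface, if the arm or the gripper's body presses on something with over 40 N, if the wrist force passes 120 N, or if a joint passes its speed limit or range.

## Working session

There is one attempt and no reset: what is moved stays moved. The work goes in short steps, each a Python script; the robot and the scene stay as the last script left them, time stands still between calls to the robot, and variables do not carry over. Pictures are saved under pics/ and viewed, about 8 in all and at most 12, crops included, and the job is handed in when it is done.

```bash
mkdir -p pics
cat > h.py <<'E'
from rig import env
import numpy as np, cv2
def cap(n,tag):
    c=env.capture(n); np.savez(f'pics/{tag}.npz',**{k:np.asarray(v) for k,v in c.items()})
    cv2.imwrite(f'pics/{tag}.png',c['frame'][:,:,::-1]); return c
def world(c,us,vs):
    f=240/np.tan(np.radians(float(c['fov_y']))/2); K=np.array([[f,0,float(c['cx'])],[0,f,float(c['cy'])],[0,0,1]])
    us=np.atleast_1d(us);vs=np.atleast_1d(vs)
    p=cv2.undistortPoints(np.stack([us,vs],1).astype(np.float64).reshape(-1,1,2),K,np.asarray(c['dist'],float)).reshape(-1,2)
    z=c['range_z'][vs.astype(int),us.astype(int)]
    P=np.c_[p*z[:,None],z,np.ones(len(z))]
    return (np.linalg.inv(c['extrinsics'])@P.T).T[:,:3]
E
python3 - <<'E'
from h import *
for n in('top','side'): c=cap(n,n+'0'); print(n,c['fov_y'],np.linalg.inv(c['extrinsics'])[:3].round(3).tolist())
print(env.current_time(),env.current_tcp_pos(),env.current_ee_rot())
E
```

```text
top 49.95577755434818 [[0.017, -0.996, 0.091, 0.427], [-1.0, -0.018, -0.012, -0.056], [0.013, -0.091, -0.996, 1.262]]
side 46.691596051863336 [[-0.897, -0.292, 0.332, 0.175], [-0.442, 0.598, -0.669, 0.68], [-0.003, -0.747, -0.665, 0.83]]
0.1 [ 0.26253937 -0.67535366  0.21785026] [-3.14023236e+00  1.19825128e-04  3.70838620e-01]
```

View pics/top0.png

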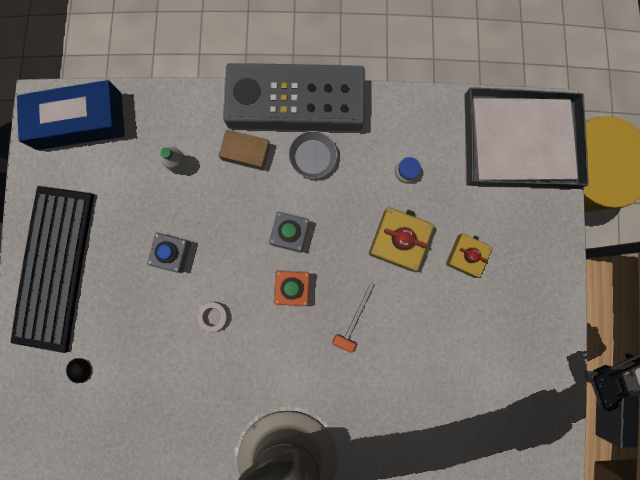

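View pics/side0.png

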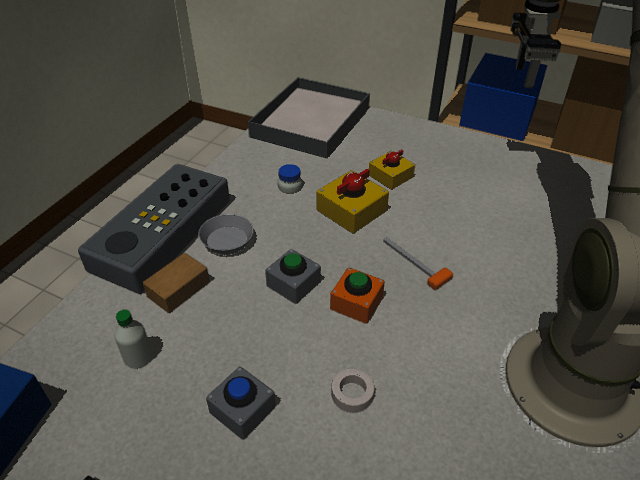

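The top view shows two estop boxes: a large one at (403,238) and a small one at (471,255). The larger one is meant. There are also two green buttons: one on a grey box at (289,231), which is the one meant, and one on an orange box at (291,288), which is not. The blue call button is at (165,252). I'll confirm in an enlarged crop and measure.

Run:
```python
import numpy as np,cv2
import sys
from h import world
c=dict(np.load('pics/top0.npz')); f=c['frame']
cr=f[195:285,260:500][:,:,::-1]; cv2.imwrite('pics/crop1.png',cv2.resize(cr,None,fx=3.3,fy=3.3,interpolation=cv2.INTER_CUBIC))
F=f.astype(int); R,G,B=F[...,0],F[...,1],F[...,2]
def reg(m,u0,u1,v0,v1):
    v,u=np.nonzero(m[v0:v1,u0:u1]); return world(c,u+u0,v+v0)
m=(R>90)&(G<60)&(B<60)
P=reg(m,365,445,200,275); P=P[(P[:,2]>.06)&(P[:,2]<.12)]
print('red',len(P),P[:,2].min(),P[:,2].max(),'bbox ctr',(P[:,:2].min(0)+P[:,:2].max(0))/2,P[:,:2].mean(0))
r=cv2.minAreaRect(P[:,:2].astype(np.float32)*1000);print(r)
X=P[:,:2]-P[:,:2].mean(0);w,V=np.linalg.eigh(X.T@X);print('wing dir deg',np.degrees(np.arctan2(V[1,1],V[0,1])))
t=X@V[:,1];print('along',t.min(),t.max())
m=(R>120)&(G>100)&(B<70)
P=reg(m,365,445,200,275);P=P[abs(P[:,2]-.06)<.008];print('yellow',len(P),P[:,2].mean(),cv2.minAreaRect(P[:,:2].astype(np.float32)*1000))
m=(G>R+25)&(G>B+15)
for n,b in(('green',(270,312,212,252)),('orange',(270,312,268,308))):
    P=reg(m,*b);P=P[P[:,2]>.066];print(n,len(P),np.median(P,0),cv2.minAreaRect(P[:,:2].astype(np.float32)*1000))
v,u=np.mgrid[205:260,265:320];P=world(c,u.ravel(),v.ravel());P=P[abs(P[:,2]-.05)<.005];print('grey',cv2.minAreaRect(P[:,:2].astype(np.float32)*1000))
for n,u,v in(('hammer',344,344),('jar',409,168),('dish',314,156),('hamtip',373,285),('blue',165,252),('smallred',472,255)): print(n,world(c,u,v).round(3))
```

```text
red 305 0.08466227252162217 0.10634990645854914 bbox ctr [ 0.53585522 -0.26686807] [ 0.53481544 -0.26413718]
((534.296875, -266.98260498046875), (89.79075622558594, 42.92362976074219), 46.59551239013672)
wing dir deg 70.03273305914053
along -0.05183789755869001 0.04632058191884808
yellow 1766 0.060133832363094636 ((535.8375854492188, -266.65631103515625), (116.927001953125, 117.21810913085938), 69.97730255126953)
green 168 [0.54899843 0.00158011 0.07197266] ((493.5078430175781, -19.400768280029297), (149.8307647705078, 32.32465744018555), 20.23684310913086)
orange 169 [ 0.41491626 -0.00796837  0.07180082] ((413.55047607421875, -22.836925506591797), (63.17226791381836, 32.67988967895508), 84.97029113769531)
grey ((550.1485595703125, 1.3409194946289062), (80.05814361572266, 79.3091812133789), 76.65943145751953)
hammer [[ 0.282 -0.136  0.016]]
jar [[ 0.707 -0.285  0.049]]
dish [[ 0.743 -0.055  0.005]]
hamtip [[ 0.425 -0.204  0.012]]
blue [[0.492 0.288 0.069]]
smallred [[ 0.498 -0.431  0.07 ]]
```

View pics/crop1.png

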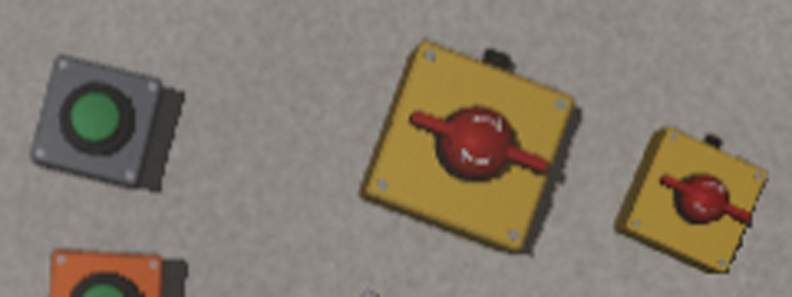

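The crop confirms the choice. The larger yellow box's red head has its wings along about 70° in the world frame, with white arrows on the dome, and the green button is on the grey box. Next I press red with the fingers shut, guarded by the force reading.

```bash
cat >> h.py <<'E'
C=np.array([.5355,-.2667]); GR=np.array([.5495,.0015])
def down(yaw_deg): return [np.pi,0,np.radians(yaw_deg)]
def press(xy,z0,zmin,fstop):
    z=z0; log=[]
    while z>zmin:
        z-=.001; env.move_linear([*xy,z],rate=.02); f=env.current_ft_force()[2]; log.append((round(env.current_tcp_pos()[2],4),round(f,1)))
        if abs(f)>fstop: break
    print(log)
E
python3 - <<'E'
from h import *
for y in (25,-55,205,115): print(y,env.inverse_kinematics([*C,.2],down(y)))
print(env.inverse_kinematics([*GR,.2],down(25)))
env.set_gripper(0,20)
env.goto([*C,.16],down(25)); print(env.current_time(),env.current_ft_force(),env.current_joint_pos().round(3))
env.move_linear([*C,.106],rate=.1)
print(env.current_ft_force(),env.current_tcp_pos())
press(C,.104,.085,20)
env.move_linear([*C,.16],rate=.1)
print(env.current_time(),env.current_ft_force()); cap('side','side1')
c=cap('top','top1'); P=world(c,403,238);print(P)
f=c['frame'][205:270,365:440][:,:,::-1];s=cv2.imread('pics/side1.png')[150:240,300:430]
cv2.imwrite('pics/c2.png',cv2.resize(s,None,fx=5,fy=5,interpolation=cv2.INTER_CUBIC))
E
```

```text
25 [ 0.40126554  0.46872673 -0.04867711  1.91451913  0.03194313  0.75907907
 -0.79980999]
-55 [ 0.13064205  0.48663944  0.34419054  1.93194009 -0.23086774  0.76098629
 -1.92464355]
205 [ 1.05507447  0.69930538 -1.10053808  1.87415517  0.72843425  1.03914211
  1.65295503]
115 [ 0.6815895   0.5032196  -0.45505374  1.89628925  0.29741333  0.80852809
  0.50438421]
[-0.00560321  0.41676092 -0.1378037   2.01656313  0.08505777  0.71357483
 -1.33057848]
3.35 [-0.18270579 -0.10017155  0.24841607] [ 0.394  0.518 -0.035  1.95   0.029  0.673 -0.796]
[ 0.58402332  0.04628019 -0.49255008] [ 0.53562157 -0.26694857  0.10614716]
[(np.float64(0.1033), np.float64(-0.1)), (np.float64(0.102), np.float64(-0.9)), (np.float64(0.1012), np.float64(2.7)), (np.float64(0.1001), np.float64(3.3)), (np.float64(0.0992), np.float64(4.7)), (np.float64(0.0983), np.float64(6.6)), (np.float64(0.0973), np.float64(6.9)), (np.float64(0.0963), np.float64(6.4)), (np.float64(0.0951), np.float64(4.7)), (np.float64(0.0941), np.float64(4.9)), (np.float64(0.0929), np.float64(3.3)), (np.float64(0.092), np.float64(3.5)), (np.float64(0.0912), np.float64(7.9)), (np.float64(0.0903), np.float64(7.4)), (np.float64(0.0893), np.float64(7.0)), (np.float64(0.0892), np.float64(15.9)), (np.float64(0.089), np.float64(25.0))]
9.225 [-0.4697947  -0.39320037 -0.9007887 ]
[[ 0.51584035 -0.22865174  0.28508529]]
```

View pics/c2.png

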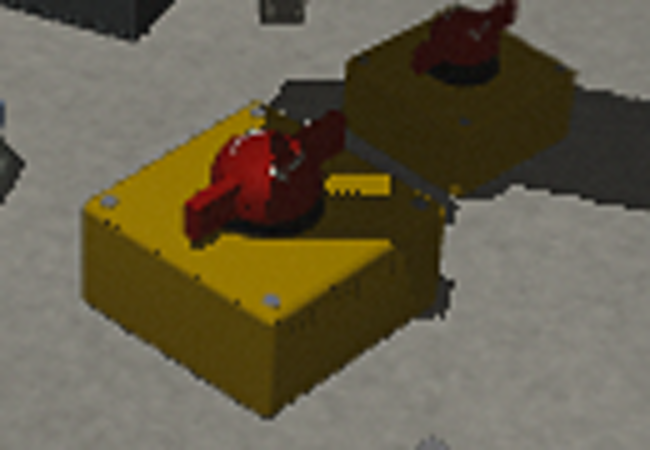

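The side crop shows the red head sitting low on its collar, so it is latched with the hand off. The force log agrees: it hit the stop at z≈89 mm, 12 mm of travel. Now I straddle the dome and push the wings clockwise.

Run:
```python
from h import *
def redtop(tag):
    c=cap('side',tag); F=c['frame'].astype(int); m=(F[...,0]>70)&(F[...,1]<50)&(F[...,2]<50); m[:,:310]=0;m[:,385:]=0;m[:160]=0;m[215:]=0
    v,u=np.nonzero(m);P=world(c,u,v);P=P[np.hypot(*(P[:,:2]-C).T)<.012]; return len(P),np.percentile(P[:,2],[50,95]) if len(P) else None
c0=dict(np.load('pics/side0.npz'))
F=c0['frame'].astype(int); m=(F[...,0]>70)&(F[...,1]<50)&(F[...,2]<50); m[:,:310]=0;m[:,385:]=0;m[:160]=0;m[215:]=0
v,u=np.nonzero(m);P=world(c0,u,v);P=P[np.hypot(*(P[:,:2]-C).T)<.012];print('out',np.percentile(P[:,2],[50,95]))
env.hold(.7)
print('latched',redtop('side2'))
env.set_gripper(.062,20); print(env.current_finger_gap())
env.move_linear([*C,.11],rate=.1); 
z=.11
while z>.0701:
    z-=.01; env.move_linear([*C,z],rate=.06); f=env.current_ft_force()
    if abs(f[2])>8: print('contact',z,f); break
print(env.current_tcp_pos(),f)
q0=env.current_joint_pos().copy()
if abs(f[2])<8:
  for d in range(10,85,5):
    q=q0.copy(); q[6]-=np.radians(d); env.move_joints(q); print(d,np.degrees(env.current_ee_rot()[2]).round(1),env.current_ft_force().round(1),env.current_ft_torque().round(2))
print(env.current_time(),redtop('side3'))
```

```text
out [0.09943741 0.10252898]
latched (27, array([0.09008507, 0.09350666]))
0.06223534660153873
[ 0.53521    -0.2665654   0.06949309] [-0.37989451  0.26719324 -0.39899431]
10 15.2 [ 0.9  0.4 -0.6] [ 0.01 -0.03  0.  ]
15 10.3 [-0.4  0.2  0.6] [ 0.01 -0.03 -0.01]
20 5.3 [-0.7 -1.1  0.4] [-0.04  0.06  0.02]
25 0.3 [ 0.1 -0.7 -1. ] [0.02 0.04 0.05]
30 -4.7 [-0.4  0.8 -0.7] [ 0.01  0.   -0.01]
35 -9.7 [-0.3 -0.4 -0.9] [ 0.09  0.02 -0.  ]
40 -14.7 [-0.5  0.2 -0.2] [0.1  0.07 0.04]
45 -19.7 [-0.1  0.6 -0.3] [0.24 0.24 0.06]
50 -24.7 [-1.2  1.2 -0.2] [0.26 0.27 0.1 ]
55 -29.7 [-0.9  1.3 -0.7] [0.2  0.34 0.03]
60 -34.7 [-0.9  2.7  1. ] [0.71 0.19 0.09]
65 -39.7 [-1.5  2.2  1.4] [0.73 0.33 0.1 ]
70 -44.7 [-1.3  2.   2.6] [0.84 0.27 0.07]
75 -49.7 [-1.8  3.7  3.2] [0.77 0.32 0.05]
80 -54.7 [-1.8  3.3  1.7] [0.84 0.35 0.11]
16.875 (9, array([0.09949696, 0.10114091]))
```

The head is back at 99–101 mm, so it has jumped out. I turn back to let it go, lift, and look.

Run:
```python
from h import *
q0=env.current_joint_pos().copy()
for d in (20,40,60,80):
    q=q0.copy(); q[6]+=np.radians(d); env.move_joints(q)
print(env.current_ft_torque().round(2),env.current_ft_force().round(1))
env.move_linear([*C,.16],rate=.1)
env.goto([.55,-.12,.18],down(25)); env.set_gripper(0,20)
c=cap('side','side4');t=cap('top','top4')
F=c['frame'].astype(int); m=(F[...,0]>70)&(F[...,1]<50)&(F[...,2]<50); m[:,:310]=0;m[:,385:]=0;m[:160]=0;m[215:]=0
v,u=np.nonzero(m);P=world(c,u,v);P=P[np.hypot(*(P[:,:2]-C).T)<.012];print(len(P),np.percentile(P[:,2],[50,95]))
print(env.current_time())
s=c['frame'][150:240,300:430,::-1];k=t['frame'][200:280,360:450,::-1]
cv2.imwrite('pics/c4.png',np.hstack([cv2.resize(s,(433,300)),cv2.resize(k,(337,300))]))
```

```text
[-0.04  0.01  0.02] [-0.1 -0.3 -0.3]Traceback (most recent call last):
  File "<stdin>", line 10, in <module>
    return _quantile_unchecked(
        a, q, axis, out, overwrite_input, method, keepdims, weights)
    return _ureduce(a,
                    func=_quantile_ureduce_func,
    ...<5 lines>...
                    overwrite_input=overwrite_input,
                    method=method)
    r = func(a, **kwargs)
    result = _quantile(arr,
                       quantiles=q,
    ...<2 lines>...
                       out=out,
                       weights=wgt)
    slices_having_nans = np.isnan(arr[-1, ...])
                                  ~~~^^^^^^^^^
IndexError: index -1 is out of bounds for axis 0 with size 0
```

The gripper hides the head in the side view, so I use the top view and move over green before looking again.

Run:
```python
from h import *
env.goto([*GR,.13],down(25))
c=cap('side','side5');t=cap('top','top5'); print(env.current_time())
for c_,b in((c,(310,400,155,225)),(t,(365,445,200,275))):
    F=c_['frame'].astype(int); m=(F[...,0]>70)&(F[...,1]<50)&(F[...,2]<50)
    v,u=np.nonzero(m[b[2]:b[3],b[0]:b[1]]);P=world(c_,u+b[0],v+b[2]) if len(u) else np.zeros((0,3))
    Q=P[np.hypot(*(P[:,:2]-C).T)<.012]
    if len(Q): X=P[(P[:,2]>.06)&(P[:,2]<.12)][:,:2];X=X-X.mean(0);V=np.linalg.eigh(X.T@X)[1][:,1];print(np.percentile(Q[:,2],[50,95]),np.degrees(np.arctan2(V[1],V[0])))
s=c['frame'][150:330,200:430,::-1];k=t['frame'][190:290,260:450,::-1]
cv2.imwrite('pics/c5.png',np.hstack([cv2.resize(s,(383,300)),cv2.resize(k,(417,220)).copy() if 0 else cv2.resize(k,(417,300))]))
```

```text
22.2
[0.0995425  0.10181564] 77.94095924759593
[0.1006599 0.1041241] 70.97105389278313
```

View pics/c5.png

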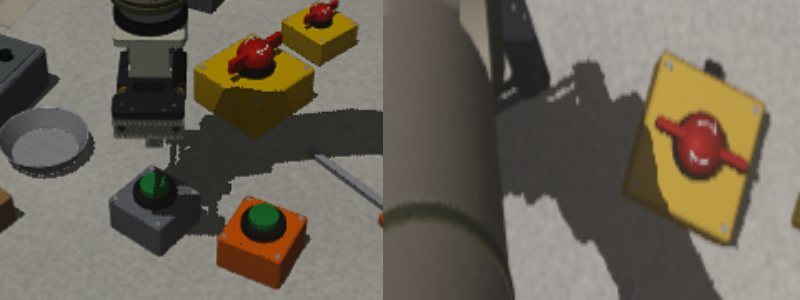

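The head is out at z≈101 mm with the wings back at 70–71°, and the shut gripper is above the green button on the grey box. Next I press green.

Run:
```python
from h import *
env.move_linear([*GR,.077],rate=.08)
press(GR,.075,.062,20)
env.hold(.3)
env.move_linear([*GR,.17],rate=.1)
env.goto([.52,-.12,.25],down(25))
env.hold(.3); c=cap('side','side6');t=cap('top','top6'); print(env.current_time(),env.current_ft_force().round(1))
cv2.imwrite('pics/c6.png',np.vstack([cv2.resize(c['frame'][100:400,100:500,::-1],(400,300)),cv2.resize(t['frame'][120:360,130:450,::-1],(400,300))]))
```

```text
[(np.float64(0.0742), np.float64(-0.7)), (np.float64(0.073), np.float64(0.1)), (np.float64(0.0721), np.float64(1.0)), (np.float64(0.071), np.float64(2.7)), (np.float64(0.07), np.float64(2.5)), (np.float64(0.069), np.float64(3.1)), (np.float64(0.068), np.float64(3.9)), (np.float64(0.067), np.float64(4.2)), (np.float64(0.0663), np.float64(9.0)), (np.float64(0.0661), np.float64(19.3)), (np.float64(0.0659), np.float64(30.5))]
28.3583 [-0.1 -0.5  0.2]
```

View pics/c6.png

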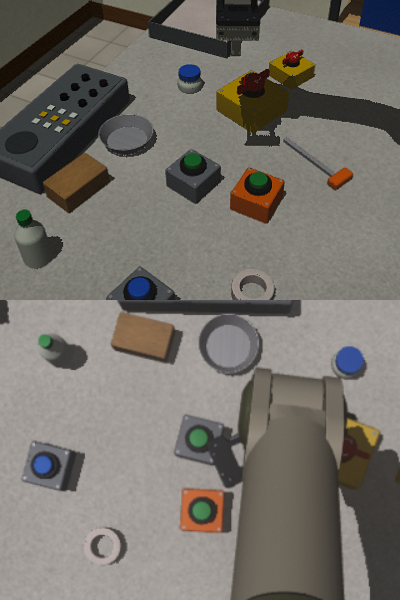

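Green reached its stop (6 mm of travel, 30 N) and sprang back. The bystanders stand where they were, red is out, and the arm is clear. I hand the job in.

```bash
python3 -c "
from rig import env
env.job_done();print(env.current_time())"
```

```text
the job is handed in; nothing more can be done
the job is handed in; nothing more can be done
```

The emergency-stop test is done and handed in after about 28 s of robot time; the rig reports no verdict, so these are my own checks.

- **Press and latch:** I pressed the larger red head to its 12 mm stop, about 25 N at the end. With the hand off for over 0.7 s it stayed in by itself, its top measured at about 90–93 mm.
- **Release:** Two opened fingers pushed the wings clockwise until the head jumped out. I then turned the fingers back with it and lifted off. The top measured about 101 mm, as when out, with the wings back at about 70–71° where they started.
- **Restart:** Only after that did I press the green button on the grey box. It reached its stop at 6 mm with about 30 N, and it was out again in the last picture.
- **End state:** The gripper was in free air with no force on it. The arm never went near the blue button, and the bystanders in the last pictures stand where they were.

Two readings fell short. One check of the head's height failed because the gripper hid it from the side camera, so I repeated it from another pose. In that repeat the side camera put the wings at 78°, against 71° from the top camera. I trusted the top view because the side camera sees the wings at a slant.

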